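# Scrub the mug with the bottle brush

## Task

Take the bottle brush out of its steel stand and scrub the inside of the mug with three full up-and-down strokes: each time gently down to the mug's floor, then up until the lower end of the bristle head is about level with the rim. Leave the mug standing upright where it is, then set the brush back in its stand, handle up, without dropping it and let go. Do not disturb the things around.

Things in the scene. Friction and masses are not known exactly. Their poses are not given: they have to be found in the camera images.
- brush: Bottle brush, 220 mm long, 80 g, upright and loose in the stand, head down. Origin: centre of the head's flat lower end; +z up the handle. Bristle head z 0-68 mm: stiff colliding core 30 mm diameter, soft filaments to 51 mm (do not collide); shaft 8 mm diameter to z 130; brown round wooden handle, 20 mm diameter at z 146-206, bead 24 mm at z 212, top z 220. Any yaw alike.
- brush_grip (a point): Point on the brush's axis at the middle of the upper handle, 185 mm above the brush's lower end, where the handle is 20 mm in diameter: grasp here from above.
- mug: White mug with a handle, 88 mm high, loose, about 0.2 kg, standing upright, any yaw. The only vessel with a handle. Origin on the underside, 15.5 mm off the bore axis towards the handle; the handle points to its -y and ends 58 mm from the origin; z up.
- mug_floor (a point): Centre of the mug's inner floor, on the bore's axis, 7 mm above the worktop and 81 mm below the rim. The round bore narrows from about 62 mm in diameter at the rim to 44 mm at the floor (clear width); open at the top.
- brush_stand: Round stainless steel brush stand without a handle, open at the top, 75 mm high, 82 mm diameter foot, 62 mm wall, heavy and fixed in place. Origin at the centre of its underside, z up.
- stand_floor (a point): Centre of the stand's inner floor, 8 mm above the worktop and 67 mm below the rim. The bore is 55 mm in diameter; the brush stands on this floor by itself on its flat lower end.
- mortar: Dark granite mortar (empty bowl without a handle), 130 mm diameter, 79 mm high, bystander. It, the mug and the stand swap places. Origin at the centre of its underside.
- tin_std: Short tin, 75 mm diameter, 58 mm high, bystander. Origin at the centre of its underside.
- spice_jar_1: Spice jar, 45 mm diameter, 106 mm high, bystander. Origin at the centre of its underside.
- spice_jar_2: A second spice jar of the same size, bystander. Origin at the centre of its underside.
Things that resemble listed ones, but are neither listed nor needed, are in the scene too. Leave any purple or red look-alike of the brush_stand alone. There is more than one size of the brush; the one meant has the size given above.

How it is judged:
On the way, in this order (a step that is already met when the one before it is completed fails the run):
1. the brush is lifted clear of its stand (z of brush in the frame of stand_floor above 0.07 m), for 0.1 s.
2. first stroke down: the brush head's lower end is within 15 mm of the mug's floor (horizontal distance between brush and mug_floor below 0.022 m and angle between brush's own z axis and vertical below 0.3 rad and z of brush in the frame of mug_floor between -0.01 and 0.015 m), for 0.05 s.
3. first stroke up: the head's lower end is drawn up to 50-95 mm above the mug's floor (the rim is at 81 mm) (horizontal distance between brush and mug_floor below 0.022 m and angle between brush's own z axis and vertical below 0.3 rad and z of brush in the frame of mug_floor between 0.05 and 0.095 m), for 0.05 s.
4. second stroke down: the brush head's lower end is within 15 mm of the mug's floor (all of step 2), for 0.05 s.
5. second stroke up: the head's lower end is drawn up to 50-95 mm above the mug's floor (the rim is at 81 mm) (all of step 3), for 0.05 s.
6. third stroke down: the brush head's lower end is within 15 mm of the mug's floor (all of step 4), for 0.05 s.
7. third stroke up: the head's lower end is drawn up to 50-95 mm above the mug's floor (the rim is at 81 mm) (all of step 5), for 0.05 s.
At the end, for the whole second after the job is handed in: The brush stands released and at rest in its stand: its lower end within 30 mm sideways and 12 mm above the stand's floor, leaning less than 0.45 rad (it may lean on the stand's rim); the mug is at rest, upright within 0.08 rad and within 40 mm of where it began (horizontal distance between brush and stand_floor below 0.03 m and z of brush in the frame of stand_floor below 0.012 m and angle between brush's own z axis and vertical below 0.45 rad and linear speed of each of brush, mug below 0.03 m/s and angle between mug's own z axis and vertical below 0.08 rad and distance of mug from where it was at the start of the episode below 0.04 m); the robot touches nothing.
It fails at once if the mug is tipped by more than 0.35 rad (angle between mug's own z axis and vertical above 0.35 rad).
It fails at once if the brush is rammed into the mug with more than 40 N (contact force between brush and mug above 40 N).
It fails at once if the brush is dropped: out of the fingers while its lower end is more than 35 mm above the worktop (contact force between the fingers and brush below 0.05 N and height (world z) of brush above 0.035 m).
It fails at once if the brush is rammed into the stand with more than 40 N (contact force between brush and brush_stand above 40 N).
It fails at once if a bystander (mortar, tin, spice jar) is moved by more than 30 mm (distance of any of tin_std, spice_jar_1, spice_jar_2, mortar from where it was at the start of the episode above 0.03 m).
It also fails if it takes over 58 s, if anything falls off the work surface, if the arm or the gripper's body presses on something with over 40 N, if the wrist force passes 120 N, or if a joint passes its speed limit or range.

## Robot

A 6-joint arm with a two-finger parallel gripper is mounted at the origin on a cart in front of the work surface, level with it; the furniture and walls round the work are solid. World frame = base frame: x ahead of the robot, y to its left, z up, the work surface at z = 0. Lengths are in m, angles in rad, forces in N, time in s.
With the tool pointing down it reaches from about 0.35 to 0.775 m from the base axis. Payload 5.5 kg.
Tool frame: the origin (TCP) lies at the very end of the fingers, on their centre line; the grasp point (between the pads) lies 19 mm behind it; z points along the fingers, y is the line along which they close (so a half turn about z gives the same grasp; the last joint's range is limited). The gripper opens to 85 mm and grips with 20 to 120 N. Pads are 22 mm wide; open, the fingers measure 114 mm over their backs; the gripper's body (76 mm by 85 mm) begins 54 mm behind the grasp point. The pads swing forward as they close: fully open they stand 13 mm farther back than shut.
Start: joints at [-1.449, 0.313, 0.046, 1.304, 0, 1.431], TCP at [0.149, -0.555, 0.231] pointing down, gripper open.
Joint ranges: [-2.76, 2.76], [-0.86, 1.69], [-1.03, 1.26], [-2.2, 2.34], [-1.47, 1.5], [-3.14, 3.14]. Speed limits (rad/s): [2.57, 2.57, 3.14, 3.14, 3.14, 3.14].

## Interface

Orientations are given as a unit quaternion [w, x, y, z].
In Python, from workcell import get_state, read_camera, hand_in gives the robot as it stands.
- The arm moves only by the tool send_rows, never from a script. Its argument "increments" is a list of rows, each an object of numbers: "dx", "dy", "dz": the shift along the world's x, y, z in units of 25 mm (1.0 is 25 mm); "roll": the turn about the world's z in units of 8 degrees (1.0 is 8 degrees); "claw": the opening, from -1 (shut) to 1 (fully open). In form: [{"dx": .., "dy": .., "dz": .., "roll": .., "claw": ..}, ...]. A call has exactly 5 rows; each row is the pose to reach, as a shift and turn from the pose commanded when the call began; what a row does not reach only later rows make up. A row lasts 1/8 s, in which the tool goes at most 62.5 mm and 10.7 degrees, less where a joint would pass 70% of its speed; a pose out of reach is approached as far as the arm can. A call with a gripper value outside its range is refused whole. The fingers move at their own pace and stop on an object; "grip_force" is the grip in N (left out, the last holds). Time passes only in rows, so rows that repeat a pose let the fingers close, or fill a call up. It gives the time, the measured TCP pose, the force, the opening and the grip force at its end, in the units of the state.
- get_state(): the state, without advancing time (a new reading comes with each control period).
- read_camera(name): name is "scene" or "top"; returns a dict with "image" (400x640x3 uint8, blue, green, red), "fx", "fy", "cx", "cy" (pixels), "world_to_cam" (4x4, takes a point from world to camera coordinates). Camera axes: x right, y up, looking along -z (the intrinsics and any distortion apply to the point x, -y, -z); pixel columns grow to the right and rows downward; lengths in m; the calibration is good to about 2 mm. A picture is of the moment at which its call begins. There is no depth.
- hand_in(): hands the job in; it is judged then, once.
The state is a dict: "clock": time; "joint_pos": joint angles; "qvel": joint speeds; "tau": joint torques, N m; "tcp_pos": TCP position; "orientation": TCP orientation; "wrist_force": force on the tool from outside, world axes, zero at the start; "ft_torque": the same for the moment, N m; "finger_gap": finger opening in m; "grip_force": force on a finger pad.
Only numpy, scipy, OpenCV 4.12 (cv2) and the standard library are available. Lean on these libraries where they do the work, as an engineer would, in place of code of your own. Each camera call takes 0.05 s, during which the arm holds its last target. There are 200 camera calls.

## Working session

There is one attempt and no reset: what is moved stays moved. The work goes in short steps, Python scripts to look and compute and a tool call to move; the robot and the scene stay as the last step left them, time stands still between calls to the robot, and variables do not carry over. Pictures are saved under pics/ and viewed, at most 10 in all, crops included, and the job is handed in when it is done.

Besides the shell and the picture viewer there is one more tool, called after "Emit:" as name(argument=value, ...), one argument or row to a line, values as JSON. send_rows: Moves the arm, as the interface text tells. Its arguments: {"type":"object","properties":{"increments":{"type":"array","items":{"type":"object","properties":{"dx":{"type":"number"},"dy":{"type":"number"},"dz":{"type":"number"},"roll":{"type":"number"},"claw":{"type":"number"}}}},"grip_force":{"type":"number"}},"required":["increments"]}

```bash
mkdir -p pics; cat > h.py <<'E'
import numpy as np, cv2
from workcell import get_state, read_camera, hand_in
def ray(c,u,v):
    T=np.array(c["world_to_cam"]);R=T[:3,:3];o=-R.T@T[:3,3]
    d=R.T@np.array([(u-c["cx"])/c["fx"],-(v-c["cy"])/c["fy"],-1.]);return o,d/np.linalg.norm(d)
def onz(c,u,v,z):
    o,d=ray(c,u,v);return o+d*(z-o[2])/d[2]
def proj(c,p):
    T=np.array(c["world_to_cam"]);q=T[:3,:3]@np.array(p)+T[:3,3];return c["cx"]+c["fx"]*q[0]/-q[2],c["cy"]-c["fy"]*q[1]/-q[2]
E
python3 - <<'E'
from h import *
import pickle
s=get_state();print(s)
for n in("scene","top"):
    c=read_camera(n);cv2.imwrite(f"pics/{n}0.png",c["image"]);pickle.dump(c,open(n+"0.pkl","wb"))
    print(n,[k for k in c],c["fx"],c["cx"],c["cy"],ray(c,320,200))
E
```

```text
{'clock': 0.0, 'joint_pos': array([-1.44863626e+00,  3.13989996e-01,  4.49773038e-02,  1.30360326e+00,
        8.43692288e-06,  1.43119964e+00]), 'qvel': array([ 0.0001003 , -0.00010173, -0.00074255, -0.00111919,  0.00019553,
       -0.00167849]), 'tau': array([ 7.28686646e-04, -4.80621886e+01,  2.98533422e+01,  1.90900709e-02,
       -8.50790934e-05,  1.02831987e-05]), 'tcp_pos': array([ 0.14872917, -0.55490096,  0.23041411]), 'orientation': array([-9.09740304e-04,  9.91447234e-01,  1.30505000e-01,  1.21502221e-05]), 'wrist_force': array([ 0.41290256,  0.28500582, -0.57530294]), 'ft_torque': array([-0.01803077, -0.01781687,  0.01519175]), 'grip_force': 0.0, 'finger_gap': 0.08559089935017422}
scene ['image', 'fx', 'fy', 'cx', 'cy', 'world_to_cam'] 385.72317102358977 324.85656563190895 206.72698614271164 (array([-0.44426489,  0.44891362,  0.74448937]), array([ 0.79309364, -0.38643589, -0.47081821]))
top ['image', 'fx', 'fy', 'cx', 'cy', 'world_to_cam'] 473.2525360977494 321.2448567255893 198.10090932583392 (array([ 0.37957408, -0.02070121,  1.3343346 ]), array([ 0.11419218,  0.00463152, -0.99344788]))
```

View pics/scene0.png

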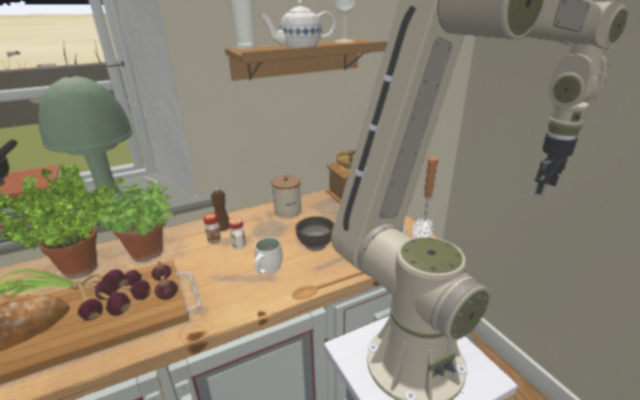

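View pics/top0.png

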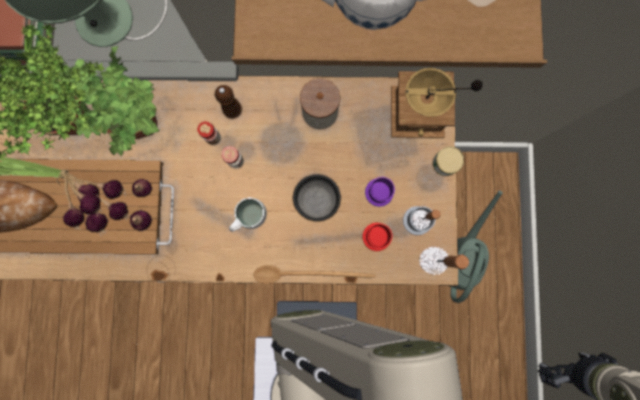

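Top view: there are two brushes. One is in the grey steel stand at about (420,219). A larger-looking one with a white head is at (435,260). The purple (380,191) and red (377,237) cups are decoys. The mug is at (250,213) with its handle at (236,225), and the mortar is at (317,198). The brush meant is the one in the steel stand. I'll confirm it in a crop.

```bash
python3 - <<'E'
from h import *
import pickle
c=pickle.load(open("top0.pkl","rb"));im=c["image"]
a=cv2.resize(im[180:280,340:490],None,fx=5,fy=5,interpolation=cv2.INTER_CUBIC)
b=cv2.resize(im[185:240,220:300],None,fx=5,fy=5,interpolation=cv2.INTER_CUBIC)
out=np.zeros((590,780,3),np.uint8);out[:500,:750]=a[:500,:750]
cv2.imwrite("pics/crop1.png",out[:500,:750]);cv2.imwrite("pics/crop2.png",b)
hsv=cv2.cvtColor(im,cv2.COLOR_BGR2HSV)
for n,p,z in(("stand",(420,219),.075),("brush2",(435,260),.03),("mug",(250,213),.088),("mortar",(317,198),.079)):print(n,onz(c,*p,z))
E
```

```text
stand [ 0.47631679 -0.28193987  0.075     ]
brush2 [ 0.36797104 -0.33074184  0.03      ]
mug [0.48620303 0.16967818 0.088     ]
mortar [ 0.52915748 -0.00677322  0.079     ]
```

View pics/crop1.png

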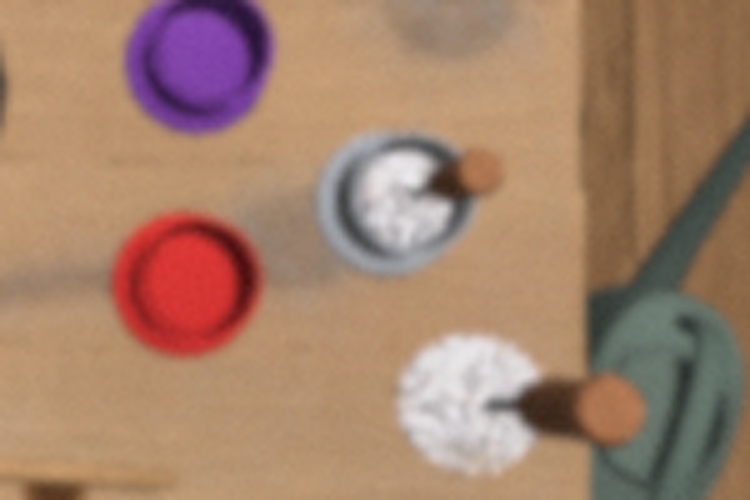

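View pics/crop2.png

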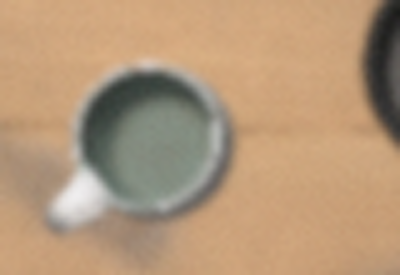

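The crops confirm it. The small-headed brush stands in the grey steel stand, with its rim centred near crop (395,202) and its bead at (480,170). The free-standing brush at crop (610,408) is clearly bigger, so it is a decoy. The mug's rim is centred near (150,139) in the second crop.

```bash
python3 - <<'E'
from h import *
import pickle
c=pickle.load(open("top0.pkl","rb"));im=c["image"];hsv=cv2.cvtColor(im,cv2.COLOR_BGR2HSV).astype(int)
H,S,V=hsv[...,0],hsv[...,1],hsv[...,2]
def big(m,x0,y0,x1,y1):
    z=np.zeros(m.shape,np.uint8);z[y0:y1,x0:x1]=m[y0:y1,x0:x1]
    cs,_=cv2.findContours(z,cv2.RETR_EXTERNAL,cv2.CHAIN_APPROX_NONE);return max(cs,key=cv2.contourArea)
k=big(S<70,395,195,434,245);e=cv2.minEnclosingCircle(k);f=cv2.fitEllipse(k);print("stand",e,f)
for z in(0,.075):print(onz(c,*f[0],z))
k=big((S>130)&(V>110)&(H<12),428,205,446,222);f=cv2.fitEllipse(k);print("bead",f,onz(c,*f[0],.22))
k=big((S<70)&(V>150),405,203,430,237);f=cv2.fitEllipse(k);print("head",f,onz(c,*f[0],.07))
mk=(S<75)
z=cv2.morphologyEx(mk.astype(np.uint8),cv2.MORPH_OPEN,cv2.getStructuringElement(cv2.MORPH_ELLIPSE,(15,15)))
k=big(z>0,225,190,275,235);f=cv2.fitEllipse(k);print("mug outer",f,onz(c,*f[0],.088))
k=big((S>35)&(H>40)&(H<100)&(V<170),225,190,275,235);f=cv2.fitEllipse(k);print("mug inner",f,onz(c,*f[0],.088),onz(c,*f[0],.05))
for n,p,z in(("purple",(380,191),.075),("red",(377,237),.075),("bigbead",(461.5,261.3),.3)):print(n,onz(c,*p,z))
for p in((.49,-.282,.008),(.476,-.29,.075),(.476,-.29,.228)):print(proj(c,p))
# scene camera mug rim
E
```

```text
stand ((416.7745056152344, 221.22549438476562), 18.121257781982422) ((416.72344970703125, 220.57025146484375), (29.42612075805664, 32.33378601074219), 56.676822662353516)
[ 0.47753355 -0.28819033  0.        ]
[ 0.47202747 -0.27315536  0.075     ]Traceback (most recent call last):
  File "<stdin>", line 10, in <module>
cv2.error: OpenCV(4.12.0) /io/opencv/modules/imgproc/src/shapedescr.cpp:361: error: (-201:Incorrect size of input array) There should be at least 5 points to fit the ellipse in function 'fitEllipseNoDirect'
```

```bash
python3 - <<'E'
from h import *
import pickle
c=pickle.load(open("top0.pkl","rb"));im=c["image"];hsv=cv2.cvtColor(im,cv2.COLOR_BGR2HSV).astype(int)
H,S,V=hsv[...,0],hsv[...,1],hsv[...,2]
print("bead",onz(c,435.6,213.6,.222))
def big(m,x0,y0,x1,y1):
    z=np.zeros(m.shape,np.uint8);z[y0:y1,x0:x1]=m[y0:y1,x0:x1]
    cs,_=cv2.findContours(z,cv2.RETR_EXTERNAL,cv2.CHAIN_APPROX_NONE);return max(cs,key=cv2.contourArea)
def fit(n,m,b,*zs):
    k=big(m,*b)
    if len(k)<5: print(n,len(k));return
    f=cv2.fitEllipse(k);print(n,np.round(f[0]+f[1],1),[onz(c,*f[0],z).round(4) for z in zs])
fit("bead",(S>120)&(V>120)&(H<14),(431,207,443,221),.22)
fit("head",(S<70)&(V>150),(410,206,430,232),.076)
z=cv2.morphologyEx((S<75).astype(np.uint8),cv2.MORPH_OPEN,cv2.getStructuringElement(cv2.MORPH_ELLIPSE,(15,15)))
fit("mug outer",z>0,(225,190,275,235),.088)
fit("mug inner",(H>40)&(H<100)&(V<150),(225,190,275,235),.088)
for n,p,z in(("purple",(380,191),.075),("red",(377,237),.075),("bigbead",(461.5,261.3),.3)):print(n,onz(c,*p,z))
print(H[208:220:2,430:444:2],S[208:220:2,430:444:2],sep="\n")
E
```

```text
bead [ 0.47818916 -0.28838525  0.222     ]
bead [435.6 213.6   7.2   7.7] [array([ 0.4784, -0.2888,  0.22  ])]
head [420.1 217.8  19.1  26.6] [array([ 0.4794, -0.2821,  0.076 ])]
mug outer [248.4 214.3  31.   38.1] [array([0.4827, 0.1739, 0.088 ])]
mug inner [248.7 212.   23.9  26.4] [array([0.4888, 0.1732, 0.088 ])]
purple [ 0.55043432 -0.17560275  0.075     ]
red [ 0.42718523 -0.167214    0.075     ]
bigbead [ 0.36822258 -0.32390316  0.3       ]
[[14 15 15 14 14 15 14]
 [10 12 13 13 13 14 15]
 [12 12 12 12 12 14 15]
 [10 12 11 12 11 14 15]
 [10 13 12 12 12 14 15]
 [11 13 11 11 14 15 15]]
[[ 71  98 104 105 102  99 105]
 [ 30  82 122 126 115 104 102]
 [ 77 125 134 136 131 112 104]
 [126 136 134 136 135 116 101]
 [128 138 136 134 131 109 100]
 [119 126 105 114 108  97  99]]
```

Emit:
send_rows(
  increments=[
    {"dz":2.4,"claw":1},
    {"dz":4.8,"claw":1},
    {"dx":0.8,"dy":0.6,"dz":5.8,"claw":1},
    {"dx":2.6,"dy":2.1,"dz":5.8,"roll":0.8,"claw":1},
    {"dx":4.4,"dy":3.6,"dz":5.8,"roll":1.6,"claw":1},
  ],
)

```text
schema error: expected keys dx, dy, dz, roll, claw
```

```bash
python3 - <<'E'
from h import *
import pickle
c=pickle.load(open("scene0.pkl","rb"));im=c["image"]
for p in ((.487,.171),):
    print(proj(c,(*p,.088)))
    for d in((.035,0),(-.035,0),(0,.035),(0,-.035)): print(proj(c,(p[0]+d[0],p[1]+d[1],.088)))
cv2.imwrite("pics/crop3.png",cv2.resize(im[225:285,240:300],None,fx=9,fy=9,interpolation=cv2.INTER_CUBIC))
E
```

```text
(np.float64(268.17830235450054), np.float64(243.81048863703614))
(np.float64(264.2663836630799), np.float64(238.07791761327482))
(np.float64(272.27962085038007), np.float64(249.82060833105197))
(np.float64(256.9759461296526), np.float64(247.0144045508561))
(np.float64(279.11657241457175), np.float64(240.68210235724717))
```

View pics/crop3.png

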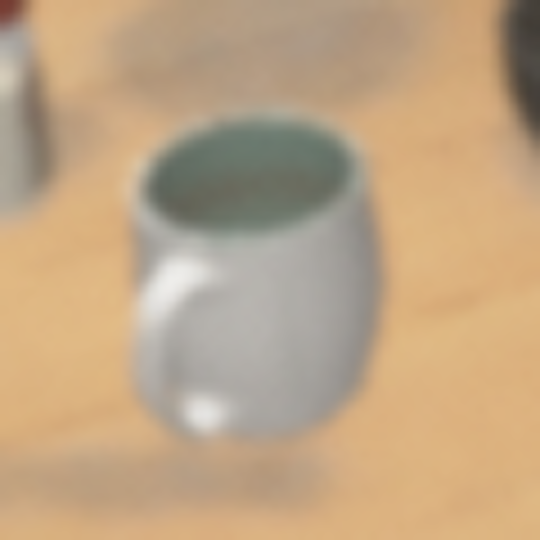

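The scene crop shows the mug rim centred at about crop (249,172), which is pixel (267.2,243.7). That agrees with the top view, so I take the bore axis as (0.488, 0.172).

Emit:
send_rows(
  increments=[
    {"dx":0,"dy":0,"dz":2.4,"roll":0,"claw":1},
    {"dx":0,"dy":0,"dz":4.8,"roll":0,"claw":1},
    {"dx":0.8,"dy":0.6,"dz":5.8,"roll":0,"claw":1},
    {"dx":2.6,"dy":2.1,"dz":5.8,"roll":0.8,"claw":1},
    {"dx":4.4,"dy":3.6,"dz":5.8,"roll":1.6,"claw":1},
  ],
)

```text
clock: 0.72
tcp_pos: [0.2596, -0.4649, 0.3761]
orientation: [0.0, 0.97, 0.241, 0.0]
wrist_force: [1.1, 0.1, 1.2]
finger_gap: 0.0857
grip_force: 0.0
```

Emit:
send_rows(
  increments=[
    {"dx":2,"dy":1.6,"dz":0,"roll":0.5,"claw":1},
    {"dx":4,"dy":3.2,"dz":0,"roll":1,"claw":1},
    {"dx":6,"dy":4.8,"dz":0,"roll":1.4,"claw":1},
    {"dx":7.8,"dy":6.3,"dz":0,"roll":1.4,"claw":1},
    {"dx":8.76,"dy":7.08,"dz":0,"roll":1.4,"claw":1},
  ],
)

```text
clock: 1.35
tcp_pos: [0.4797, -0.286, 0.3758]
orientation: [-0.0, 0.942, 0.335, -0.0]
wrist_force: [0.7, -0.6, 0.0]
finger_gap: 0.0857
grip_force: 0.0
```

Emit:
send_rows(
  increments=[
    {"dx":0,"dy":0,"dz":-1.6,"roll":0,"claw":1},
    {"dx":0,"dy":0,"dz":-3.2,"roll":0,"claw":1},
    {"dx":0,"dy":0,"dz":-4.4,"roll":0,"claw":1},
    {"dx":0,"dy":0,"dz":-4.8,"roll":0,"claw":1},
    {"dx":0,"dy":0,"dz":-4.8,"roll":0,"claw":1},
  ],
)

```text
clock: 1.98
tcp_pos: [0.4776, -0.2884, 0.2561]
orientation: [-0.0, 0.943, 0.334, -0.0]
wrist_force: [0.8, 0.3, 0.6]
finger_gap: 0.0852
grip_force: 0.0
```

```bash
python3 - <<'E'
from h import *
s=get_state();print(s["tcp_pos"],s["joint_pos"],s["wrist_force"])
c=read_camera("top");im=c["image"];t=s["tcp_pos"]
print(proj(c,t))
a=cv2.resize(im[170:270,380:500],None,fx=5,fy=5,interpolation=cv2.INTER_CUBIC)
c=read_camera("scene")
b=cv2.resize(c["image"][100:260,400:560],None,fx=3,fy=3,interpolation=cv2.INTER_CUBIC)[:, 280:480]
o=np.zeros((500,800,3),np.uint8);o[:,:600]=a;o[:480,600:]=b;cv2.imwrite("pics/g1.png",o)
E
```

```text
[ 0.47760303 -0.28835867  0.25613971] [-6.87035246e-01  2.75035474e-01  5.43850271e-02  1.35108878e+00
 -6.66085195e-05  1.77397108e+00] [0.78042261 0.28472498 0.59951781]
(np.float64(439.1659116162825), np.float64(212.5753759674373))
```

View pics/g1.png

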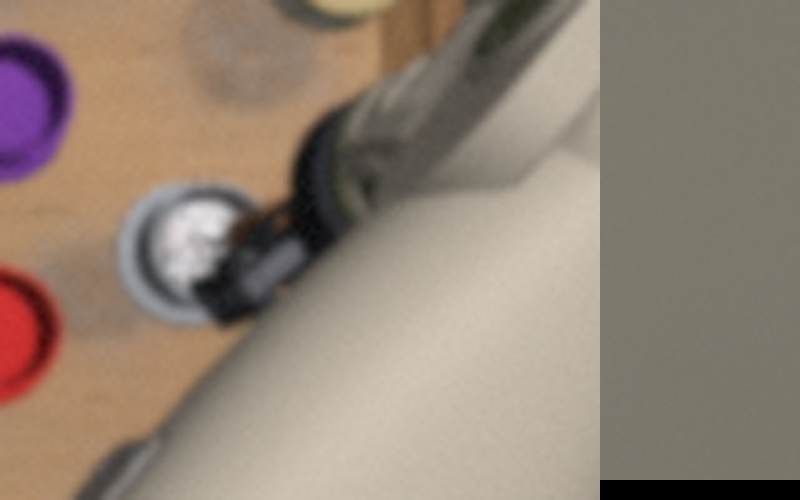

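The wrist hides part of the view. The handle shows between the two fingers at about (255,230), and the stand is at (195,250). I'll descend and close.

Emit:
send_rows(
  increments=[
    {"dx":0,"dy":0,"dz":-1,"roll":0,"claw":1},
    {"dx":0,"dy":0,"dz":-2,"roll":0,"claw":1},
    {"dx":0,"dy":0,"dz":-2.8,"roll":0,"claw":1},
    {"dx":0,"dy":0,"dz":-3.28,"roll":0,"claw":1},
    {"dx":0,"dy":0,"dz":-3.28,"roll":0,"claw":1},
  ],
)

```text
clock: 2.7
tcp_pos: [0.4779, -0.2885, 0.1745]
orientation: [0.0, 0.943, 0.334, -0.0]
wrist_force: [-0.6, 0.5, 0.9]
finger_gap: 0.0856
grip_force: 0.0
```

Emit:
send_rows(
  increments=[
    {"dx":0,"dy":0,"dz":0,"roll":0,"claw":0},
    {"dx":0,"dy":0,"dz":0,"roll":0,"claw":-0.3},
    {"dx":0,"dy":0,"dz":0,"roll":0,"claw":-0.6},
    {"dx":0,"dy":0,"dz":0,"roll":0,"claw":-1},
    {"dx":0,"dy":0,"dz":0,"roll":0,"claw":-1},
  ],
  grip_force=50,
)

```text
clock: 3.32
tcp_pos: [0.4779, -0.2884, 0.1748]
orientation: [0.0, 0.943, 0.334, 0.0]
wrist_force: [-0.2, 1.1, 3.7]
finger_gap: 0.0188
grip_force: 49.1
```

Emit:
send_rows(
  increments=[
    {"dx":0,"dy":0,"dz":0,"roll":0,"claw":-1},
    {"dx":0,"dy":0,"dz":0,"roll":0,"claw":-1},
    {"dx":0,"dy":0,"dz":0,"roll":0,"claw":-1},
    {"dx":0,"dy":0,"dz":0,"roll":0,"claw":-1},
    {"dx":0,"dy":0,"dz":0.2,"roll":0,"claw":-1},
  ],
)

```text
clock: 3.95
tcp_pos: [0.4775, -0.2882, 0.1788]
orientation: [-0.0, 0.943, 0.334, -0.0]
wrist_force: [-1.1, 1.1, -0.7]
finger_gap: 0.0189
grip_force: 48.8
```

Emit:
send_rows(
  increments=[
    {"dx":0,"dy":0,"dz":0.9,"roll":0,"claw":-1},
    {"dx":0,"dy":0,"dz":2.2,"roll":0,"claw":-1},
    {"dx":0,"dy":0,"dz":3.5,"roll":0,"claw":-1},
    {"dx":0,"dy":0,"dz":4.6,"roll":0,"claw":-1},
    {"dx":0,"dy":0,"dz":5.2,"roll":0,"claw":-1},
  ],
)

```text
clock: 4.58
tcp_pos: [0.4781, -0.2888, 0.3106]
orientation: [0.001, 0.943, 0.334, 0.0]
wrist_force: [0.2, 0.7, -1.4]
finger_gap: 0.0189
grip_force: 48.9
```

Emit:
send_rows(
  increments=[
    {"dx":0,"dy":0.6,"dz":0,"roll":0.2,"claw":-1},
    {"dx":0,"dy":2.0,"dz":0,"roll":0.6,"claw":-1},
    {"dx":0,"dy":3.6,"dz":0,"roll":1.1,"claw":-1},
    {"dx":0,"dy":5.4,"dz":0,"roll":1.6,"claw":-1},
    {"dx":0,"dy":7.2,"dz":0,"roll":2.1,"claw":-1},
  ],
)

```text
clock: 5.2
tcp_pos: [0.4767, -0.106, 0.3076]
orientation: [-0.001, 0.883, 0.469, -0.001]
wrist_force: [1.4, -0.6, -1.3]
finger_gap: 0.0188
grip_force: 49.0
```

Emit:
send_rows(
  increments=[
    {"dx":0,"dy":1.8,"dz":0,"roll":0.5,"claw":-1},
    {"dx":0,"dy":3.6,"dz":0,"roll":1.0,"claw":-1},
    {"dx":0,"dy":5.2,"dz":0,"roll":1.4,"claw":-1},
    {"dx":0,"dy":6.6,"dz":0,"roll":1.7,"claw":-1},
    {"dx":0,"dy":7.6,"dz":0,"roll":1.9,"claw":-1},
  ],
)

```text
clock: 5.82
tcp_pos: [0.4762, 0.0838, 0.3077]
orientation: [-0.001, 0.813, 0.582, -0.001]
wrist_force: [0.1, -0.7, -0.2]
finger_gap: 0.0187
grip_force: 49.0
```

```bash
python3 - <<'E'
from h import *
s=get_state();print(s["tcp_pos"],s["joint_pos"],s["wrist_force"])
t=s["tcp_pos"]
c=read_camera("scene");im=c["image"]
print([proj(c,t+np.array([0,0,d])) for d in(0,-.1,-.166)], proj(c,(.488,.172,.088)))
a=cv2.resize(im[180:290,230:330],None,fx=5,fy=5,interpolation=cv2.INTER_CUBIC)
c=read_camera("top");b=cv2.resize(c["image"][160:260,225:285],None,fx=5,fy=5,interpolation=cv2.INTER_CUBIC)
o=np.zeros((550,800,3),np.uint8);o[:,:500]=a;o[:500,500:]=b;cv2.imwrite("pics/m1.png",o)
E
```

```text
[0.47624259 0.0837949  0.30771335] [ 7.78191725e-03  1.25300432e-01 -7.77015986e-03  1.44039197e+00
  2.87539136e-04  1.90630753e+00] [ 0.13324363 -0.6957203  -0.15683853]
[(np.float64(292.4434030973505), np.float64(172.03036029644477)), (np.float64(294.3160178740238), np.float64(203.54555197904568)), (np.float64(295.46555127410153), np.float64(222.891637410112))] (np.float64(267.74778584350827), np.float64(243.73330403804567))
```

View pics/m1.png

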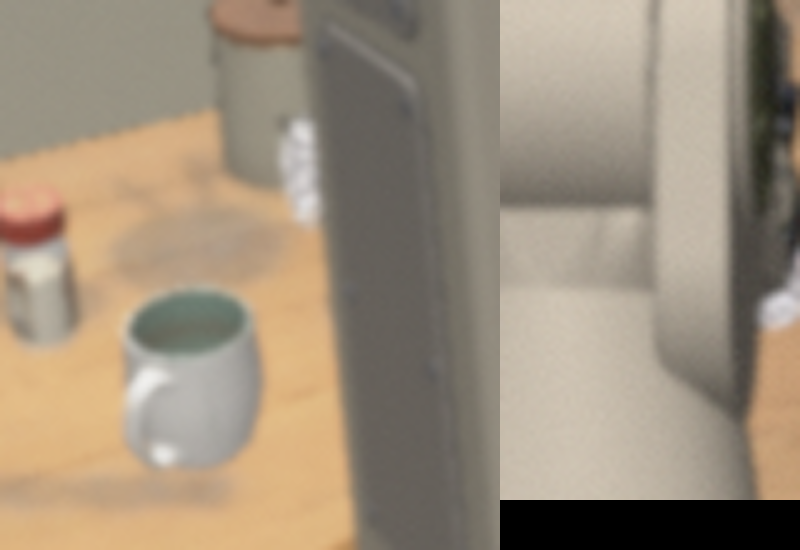

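The brush hangs straight: its head's left edge is at crop (280,170), about where the calibration predicts. The mug is undisturbed with its rim at (190,320). I'll go on to above the mug.

Emit:
send_rows(
  increments=[
    {"dx":0.1,"dy":1.2,"dz":0,"roll":0.3,"claw":-1},
    {"dx":0.2,"dy":2.4,"dz":0,"roll":0.6,"claw":-1},
    {"dx":0.4,"dy":3.3,"dz":0,"roll":0.8,"claw":-1},
    {"dx":0.4,"dy":3.6,"dz":0,"roll":0.8,"claw":-1},
    {"dx":0.4,"dy":3.6,"dz":0,"roll":0.8,"claw":-1},
  ],
)

```text
clock: 6.55
tcp_pos: [0.4872, 0.1713, 0.3086]
orientation: [-0.0, 0.78, 0.625, -0.001]
wrist_force: [0.3, -1.3, -0.7]
finger_gap: 0.0189
grip_force: 49.0
```

Emit:
send_rows(
  increments=[
    {"dx":0,"dy":0,"dz":0,"roll":0,"claw":-1},
    {"dx":0,"dy":0,"dz":-0.4,"roll":0,"claw":-1},
    {"dx":0,"dy":0,"dz":-0.9,"roll":0,"claw":-1},
    {"dx":0,"dy":0,"dz":-1.2,"roll":0,"claw":-1},
    {"dx":0,"dy":0,"dz":-1.2,"roll":0,"claw":-1},
  ],
)

```text
clock: 7.18
tcp_pos: [0.4873, 0.1713, 0.2783]
orientation: [-0.0, 0.78, 0.625, -0.001]
wrist_force: [0.1, -0.1, 0.0]
finger_gap: 0.0189
grip_force: 49.0
```

```bash
python3 - <<'E'
from h import *
s=get_state();print(s["tcp_pos"],s["joint_pos"],s["wrist_force"])
t=s["tcp_pos"]
c=read_camera("scene");im=c["image"]
print([proj(c,t+np.array([0,0,d])) for d in(-.098,-.166)], proj(c,(.488,.172,.088)))
a=cv2.resize(im[180:280,220:320],None,fx=6,fy=6,interpolation=cv2.INTER_CUBIC)
cv2.imwrite("pics/m2.png",a)
E
```

```text
[0.48726133 0.17133534 0.27830191] [ 1.82665924e-01  1.91049552e-01 -2.26803266e-04  1.38129373e+00
 -9.01836964e-05  1.97353536e+00] [ 0.12791309 -0.12414371  0.01241813]
[(np.float64(265.3078598008747), np.float64(217.28100489210897)), (np.float64(267.34322572851335), np.float64(237.01760859327422))] (np.float64(267.74778584350827), np.float64(243.73330403804567))
```

View pics/m2.png

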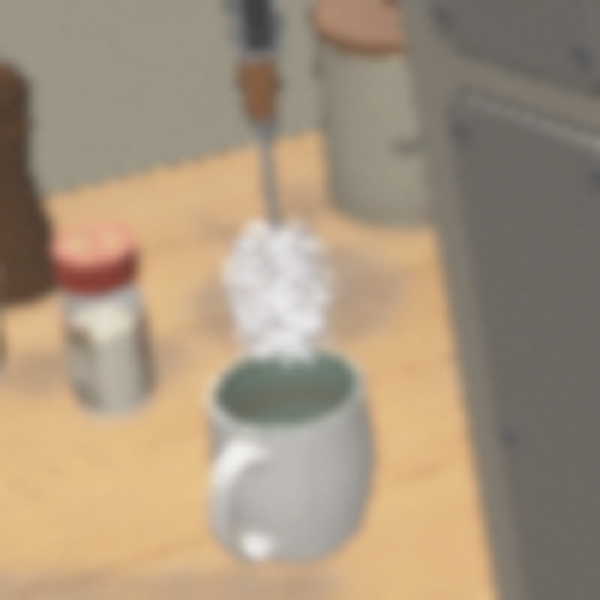

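Aligned: the head's bottom centre is at crop (285,345) over the rim centre at (286,388), and the mug is upright. First stroke down.

Emit:
send_rows(
  increments=[
    {"dx":0,"dy":0,"dz":-0.5,"roll":0,"claw":-1},
    {"dx":0,"dy":0,"dz":-1.1,"roll":0,"claw":-1},
    {"dx":0,"dy":0,"dz":-1.7,"roll":0,"claw":-1},
    {"dx":0,"dy":0,"dz":-2.2,"roll":0,"claw":-1},
    {"dx":0,"dy":0,"dz":-2.6,"roll":0,"claw":-1},
  ],
)

```text
clock: 7.85
tcp_pos: [0.4875, 0.1715, 0.2132]
orientation: [-0.0, 0.78, 0.625, -0.0]
wrist_force: [-0.4, -0.2, -0.8]
finger_gap: 0.0189
grip_force: 49.0
```

Emit:
send_rows(
  increments=[
    {"dx":0,"dy":0,"dz":-0.4,"roll":0,"claw":-1},
    {"dx":0,"dy":0,"dz":-0.8,"roll":0,"claw":-1},
    {"dx":0,"dy":0,"dz":-1.2,"roll":0,"claw":-1},
    {"dx":0,"dy":0,"dz":-1.4,"roll":0,"claw":-1},
    {"dx":0,"dy":0,"dz":-1.45,"roll":0,"claw":-1},
  ],
)

```text
clock: 8.48
tcp_pos: [0.4877, 0.1715, 0.1777]
orientation: [-0.0, 0.78, 0.625, -0.0]
wrist_force: [0.4, -0.5, -0.4]
finger_gap: 0.0189
grip_force: 49.0
```

Emit:
send_rows(
  increments=[
    {"dx":0,"dy":0,"dz":0,"roll":0,"claw":-1},
    {"dx":0,"dy":0,"dz":0,"roll":0,"claw":-1},
    {"dx":0,"dy":0,"dz":0,"roll":0,"claw":-1},
    {"dx":0,"dy":0,"dz":0,"roll":0,"claw":-1},
    {"dx":0,"dy":0,"dz":0,"roll":0,"claw":-1},
  ],
)

```text
clock: 9.1
tcp_pos: [0.4878, 0.1716, 0.1781]
orientation: [0.0, 0.78, 0.625, 0.0]
wrist_force: [-0.1, 0.6, -0.6]
finger_gap: 0.019
grip_force: 49.0
```

Emit:
send_rows(
  increments=[
    {"dx":0,"dy":0,"dz":0.8,"roll":0,"claw":-1},
    {"dx":0,"dy":0,"dz":1.8,"roll":0,"claw":-1},
    {"dx":0,"dy":0,"dz":2.7,"roll":0,"claw":-1},
    {"dx":0,"dy":0,"dz":3.0,"roll":0,"claw":-1},
    {"dx":0,"dy":0,"dz":3.0,"roll":0,"claw":-1},
  ],
)

```text
clock: 9.72
tcp_pos: [0.488, 0.1716, 0.2531]
orientation: [0.0, 0.78, 0.625, 0.0]
wrist_force: [0.3, -0.2, -1.3]
finger_gap: 0.0189
grip_force: 49.0
```

Emit:
send_rows(
  increments=[
    {"dx":0,"dy":0,"dz":-0.8,"roll":0,"claw":-1},
    {"dx":0,"dy":0,"dz":-1.8,"roll":0,"claw":-1},
    {"dx":0,"dy":0,"dz":-2.7,"roll":0,"claw":-1},
    {"dx":0,"dy":0,"dz":-3.05,"roll":0,"claw":-1},
    {"dx":0,"dy":0,"dz":-3.05,"roll":0,"claw":-1},
  ],
)

```text
clock: 10.35
tcp_pos: [0.4873, 0.1715, 0.1761]
orientation: [-0.0, 0.78, 0.625, -0.001]
wrist_force: [0.1, -0.2, -0.4]
finger_gap: 0.0187
grip_force: 49.1
```

Emit:
send_rows(
  increments=[
    {"dx":0,"dy":0,"dz":0.4,"roll":0,"claw":-1},
    {"dx":0,"dy":0,"dz":1.5,"roll":0,"claw":-1},
    {"dx":0,"dy":0,"dz":2.6,"roll":0,"claw":-1},
    {"dx":0,"dy":0,"dz":3.05,"roll":0,"claw":-1},
    {"dx":0,"dy":0,"dz":3.05,"roll":0,"claw":-1},
  ],
)

```text
clock: 10.98
tcp_pos: [0.4885, 0.1717, 0.2542]
orientation: [0.001, 0.78, 0.625, 0.001]
wrist_force: [-0.8, 0.5, -0.6]
finger_gap: 0.019
grip_force: 49.1
```

Emit:
send_rows(
  increments=[
    {"dx":0,"dy":0,"dz":-0.8,"roll":0,"claw":-1},
    {"dx":0,"dy":0,"dz":-1.8,"roll":0,"claw":-1},
    {"dx":0,"dy":0,"dz":-2.7,"roll":0,"claw":-1},
    {"dx":0,"dy":0,"dz":-3.05,"roll":0,"claw":-1},
    {"dx":0,"dy":0,"dz":-3.05,"roll":0,"claw":-1},
  ],
)

```text
clock: 11.6
tcp_pos: [0.4874, 0.1715, 0.1762]
orientation: [-0.0, 0.78, 0.625, -0.001]
wrist_force: [-0.6, -0.7, -0.1]
finger_gap: 0.019
grip_force: 49.1
```

Emit:
send_rows(
  increments=[
    {"dx":0,"dy":0,"dz":0.4,"roll":0,"claw":-1},
    {"dx":0,"dy":0,"dz":1.5,"roll":0,"claw":-1},
    {"dx":0,"dy":0,"dz":2.6,"roll":0,"claw":-1},
    {"dx":0,"dy":0,"dz":3.05,"roll":0,"claw":-1},
    {"dx":0,"dy":0,"dz":3.05,"roll":0,"claw":-1},
  ],
)

```text
clock: 12.22
tcp_pos: [0.4885, 0.1717, 0.2543]
orientation: [0.001, 0.78, 0.625, 0.001]
wrist_force: [1.0, -0.8, -1.7]
finger_gap: 0.0192
grip_force: 49.2
```

Emit:
send_rows(
  increments=[
    {"dx":0,"dy":0,"dz":0,"roll":0,"claw":-1},
    {"dx":0,"dy":0,"dz":0.6,"roll":0,"claw":-1},
    {"dx":0,"dy":0,"dz":1.4,"roll":0,"claw":-1},
    {"dx":0,"dy":0,"dz":2.0,"roll":0,"claw":-1},
    {"dx":0,"dy":0,"dz":2.2,"roll":0,"claw":-1},
  ],
)

```text
clock: 12.85
tcp_pos: [0.4883, 0.1716, 0.3093]
orientation: [0.0, 0.78, 0.625, 0.001]
wrist_force: [0.1, -0.1, -1.4]
finger_gap: 0.0188
grip_force: 49.1
```

Emit:
send_rows(
  increments=[
    {"dx":0,"dy":-0.6,"dz":0,"roll":-0.2,"claw":-1},
    {"dx":0,"dy":-2.0,"dz":0,"roll":-0.6,"claw":-1},
    {"dx":0,"dy":-3.6,"dz":0,"roll":-1.1,"claw":-1},
    {"dx":-0.2,"dy":-5.4,"dz":0,"roll":-1.6,"claw":-1},
    {"dx":-0.4,"dy":-7.2,"dz":0,"roll":-2.1,"claw":-1},
  ],
)

```text
clock: 13.48
tcp_pos: [0.4769, -0.0104, 0.3072]
orientation: [-0.0, 0.864, 0.503, -0.001]
wrist_force: [0.5, -0.3, -0.7]
finger_gap: 0.0188
grip_force: 49.1
```

Emit:
send_rows(
  increments=[
    {"dx":0,"dy":-1.8,"dz":0,"roll":-0.5,"claw":-1},
    {"dx":0,"dy":-3.6,"dz":0,"roll":-1.0,"claw":-1},
    {"dx":0,"dy":-5.4,"dz":0,"roll":-1.4,"claw":-1},
    {"dx":0,"dy":-7.0,"dz":0,"roll":-1.8,"claw":-1},
    {"dx":0,"dy":-8.4,"dz":0,"roll":-2.2,"claw":-1},
  ],
)

```text
clock: 14.1
tcp_pos: [0.4767, -0.2206, 0.3071]
orientation: [-0.0, 0.931, 0.365, -0.001]
wrist_force: [0.9, -0.2, -1.2]
finger_gap: 0.0189
grip_force: 49.1
```

Emit:
send_rows(
  increments=[
    {"dx":0,"dy":-1.2,"dz":0,"roll":-0.2,"claw":-1},
    {"dx":0,"dy":-2.2,"dz":0,"roll":-0.4,"claw":-1},
    {"dx":0,"dy":-2.8,"dz":0,"roll":-0.5,"claw":-1},
    {"dx":0,"dy":-2.8,"dz":0,"roll":-0.5,"claw":-1},
    {"dx":0,"dy":-2.8,"dz":0,"roll":-0.5,"claw":-1},
  ],
)

```text
clock: 14.72
tcp_pos: [0.4778, -0.2877, 0.3081]
orientation: [-0.0, 0.943, 0.334, 0.0]
wrist_force: [0.0, -0.1, -0.2]
finger_gap: 0.0187
grip_force: 49.1
```

```bash
python3 - <<'E'
from h import *
s=get_state();print(s["tcp_pos"],s["wrist_force"])
t=s["tcp_pos"]
c=read_camera("top");im=c["image"]
print([proj(c,t+np.array([0,0,d])) for d in(-.098,-.166)],proj(c,(.478,-.288,.075)))
a=cv2.resize(im[180:280,220:320],None,fx=4,fy=4,interpolation=cv2.INTER_CUBIC)
b=cv2.resize(im[180:280,390:490],None,fx=4,fy=4,interpolation=cv2.INTER_CUBIC)
cv2.imwrite("pics/s1.png",np.hstack([a,b]))
E
```

```text
[ 0.47778805 -0.28765406  0.30811868] [ 0.01335069 -0.0503646  -0.23060212]
[(np.float64(434.1027819242964), np.float64(214.1918702017005)), (np.float64(427.74494160426855), np.float64(216.46653482670052))] (np.float64(422.2656176380808), np.float64(218.3950300885371))
```

View pics/s1.png

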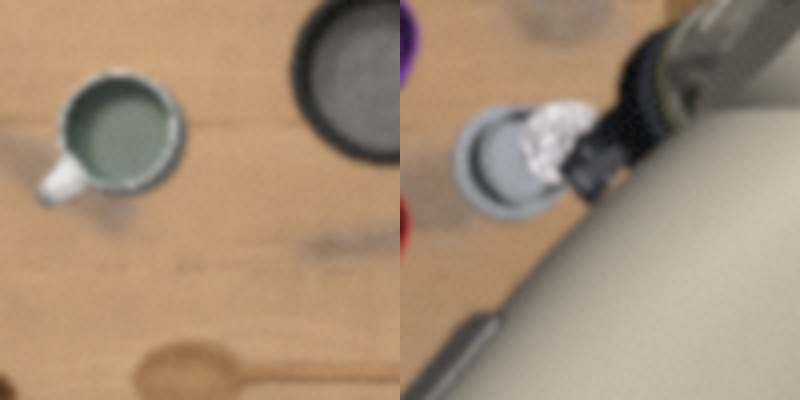

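The mug is unmoved, with its rim still at about (122,130). The brush hangs over the stand. I'll lower it.

Emit:
send_rows(
  increments=[
    {"dx":0,"dy":0,"dz":-0.6,"roll":0,"claw":-1},
    {"dx":0,"dy":0,"dz":-1.4,"roll":0,"claw":-1},
    {"dx":0,"dy":0,"dz":-2.2,"roll":0,"claw":-1},
    {"dx":0,"dy":0,"dz":-3.0,"roll":0,"claw":-1},
    {"dx":0,"dy":0,"dz":-3.6,"roll":0,"claw":-1},
  ],
)

```text
clock: 15.4
tcp_pos: [0.4774, -0.2874, 0.2164]
orientation: [-0.001, 0.942, 0.334, -0.0]
wrist_force: [0.1, 0.6, -0.8]
finger_gap: 0.0192
grip_force: 49.1
```

Emit:
send_rows(
  increments=[
    {"dx":0,"dy":0,"dz":-0.6,"roll":0,"claw":-1},
    {"dx":0,"dy":0,"dz":-1.2,"roll":0,"claw":-1},
    {"dx":0,"dy":0,"dz":-1.6,"roll":0,"claw":-1},
    {"dx":0,"dy":0,"dz":-1.7,"roll":0,"claw":-1},
    {"dx":0,"dy":0,"dz":-1.7,"roll":0,"claw":-1},
  ],
)

```text
clock: 16.02
tcp_pos: [0.478, -0.2886, 0.1758]
orientation: [0.0, 0.943, 0.334, 0.0]
wrist_force: [0.2, 0.2, -1.7]
finger_gap: 0.019
grip_force: 49.2
```

Emit:
send_rows(
  increments=[
    {"dx":0,"dy":0,"dz":-0.04,"roll":0,"claw":-1},
    {"dx":0,"dy":0,"dz":-0.06,"roll":0,"claw":-1},
    {"dx":0,"dy":0,"dz":-0.06,"roll":0,"claw":-1},
    {"dx":0,"dy":0,"dz":-0.06,"roll":0,"claw":-0.4},
    {"dx":0,"dy":0,"dz":-0.06,"roll":0,"claw":-0.2},
  ],
)

```text
clock: 16.65
tcp_pos: [0.4778, -0.2884, 0.174]
orientation: [-0.0, 0.943, 0.334, -0.0]
wrist_force: [0.7, -0.3, -0.1]
finger_gap: 0.0342
grip_force: 0.0
```

Emit:
send_rows(
  increments=[
    {"dx":0,"dy":0,"dz":0,"roll":0,"claw":0.2},
    {"dx":0,"dy":0,"dz":0,"roll":0,"claw":0.5},
    {"dx":0,"dy":0,"dz":0,"roll":0,"claw":1},
    {"dx":0,"dy":0,"dz":0,"roll":0,"claw":1},
    {"dx":0,"dy":0,"dz":0,"roll":0,"claw":1},
  ],
)

```text
clock: 17.27
tcp_pos: [0.4778, -0.2885, 0.1741]
orientation: [0.0, 0.943, 0.334, -0.0]
wrist_force: [-0.1, 0.1, 0.3]
finger_gap: 0.0851
grip_force: 0.0
```

Emit:
send_rows(
  increments=[
    {"dx":0,"dy":0,"dz":0.8,"roll":0,"claw":1},
    {"dx":0,"dy":0,"dz":2.2,"roll":0,"claw":1},
    {"dx":0,"dy":0,"dz":4,"roll":0,"claw":1},
    {"dx":0,"dy":0,"dz":6,"roll":0,"claw":1},
    {"dx":0,"dy":0,"dz":7.6,"roll":0,"claw":1},
  ],
)

```text
clock: 17.9
tcp_pos: [0.4779, -0.2885, 0.3663]
orientation: [0.001, 0.943, 0.334, 0.0]
wrist_force: [0.6, -0.1, 0.6]
finger_gap: 0.0852
grip_force: 0.0
```

Emit:
send_rows(
  increments=[
    {"dx":0,"dy":1.5,"dz":0.2,"roll":0,"claw":1},
    {"dx":0,"dy":3.5,"dz":0.2,"roll":0,"claw":1},
    {"dx":0,"dy":5.5,"dz":0.2,"roll":0,"claw":1},
    {"dx":0,"dy":6.5,"dz":0.2,"roll":0,"claw":1},
    {"dx":0,"dy":6.5,"dz":0.2,"roll":0,"claw":1},
  ],
)

```text
clock: 18.52
tcp_pos: [0.4777, -0.1244, 0.3696]
orientation: [0.0, 0.942, 0.335, 0.0]
wrist_force: [0.5, -0.1, -0.3]
finger_gap: 0.0851
grip_force: 0.0
```

```bash
python3 - <<'E'
from h import *
s=get_state();print(s["tcp_pos"],s["wrist_force"],s["finger_gap"])
cv2.imwrite("pics/f.png",read_camera("top")["image"])
E
```

```text
[ 0.47770726 -0.12435945  0.36962903] [ 0.51019612 -0.14276447 -0.31066866] 0.08514399264230259
```

View pics/f.png

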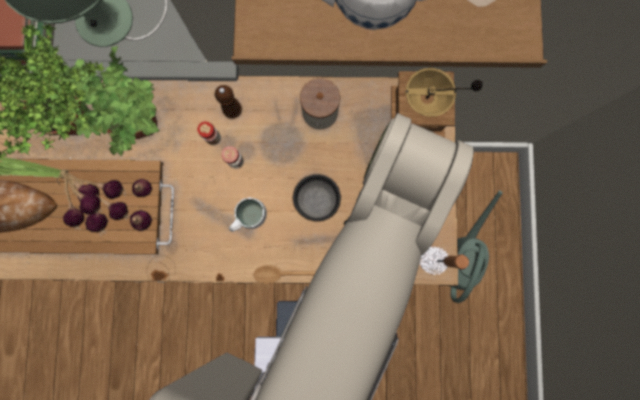

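Everything visible is in place, with the mug at (250,213), but the arm hides the stand. I'll move aside and check the bead numerically.

Emit:
send_rows(
  increments=[
    {"dx":0,"dy":2,"dz":0,"roll":0.5,"claw":1},
    {"dx":0,"dy":4,"dz":0,"roll":1,"claw":1},
    {"dx":0,"dy":6,"dz":0,"roll":1.5,"claw":1},
    {"dx":0,"dy":7,"dz":0,"roll":2,"claw":1},
    {"dx":0,"dy":7,"dz":0,"roll":2,"claw":1},
  ],
)

```text
clock: 19.2
tcp_pos: [0.4782, 0.0495, 0.3689]
orientation: [0.0, 0.887, 0.462, -0.0]
wrist_force: [-0.1, -0.2, -0.7]
finger_gap: 0.0859
grip_force: 0.0
```

```bash
python3 - <<'E'
from h import *
import pickle
c=read_camera("top");a=c["image"].astype(int);b=pickle.load(open("top0.pkl","rb"))["image"].astype(int)
for n,(x0,y0,x1,y1) in dict(stand=(398,198,446,242),mug=(228,192,270,236),jars=(190,115,245,170)).items():
    print(n,np.abs(a-b)[y0:y1,x0:x1].mean())
h=cv2.cvtColor(c["image"],cv2.COLOR_BGR2HSV)[207:221,431:443].astype(int)
k=np.argwhere((h[...,1]>120)&(h[...,2]>120)&(h[...,0]<14));print(len(k),k.mean(0)[::-1]+[431,207])
E
```

```text
stand 4.94113005050505
mug 42.742243867243864
jars 21.638567493112948
55 [435.81818182 213.52727273]
```

```bash
python3 -c "
from workcell import hand_in
print(hand_in())"
```

```text
the job is handed in; nothing more can be done
None
```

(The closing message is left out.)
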